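# Unbolt the lid of the token organizer

## Robot

A 6-joint arm with a two-finger parallel gripper is mounted at the origin on the work surface. World frame = base frame: x ahead of the robot, y to its left, z up, the work surface at z = 0. Lengths are in m, angles in rad, forces in N, time in s.
With the tool pointing down it reaches from about 0.425 to 0.95 m from the base axis. Payload 3.5 kg.
Tool frame: the origin (TCP) lies at the very end of the fingers, on their centre line; the grasp point (between the pads) lies 19 mm behind it; z points along the fingers, y is the direction in which the jaws open and shut (so a half turn about z gives the same grasp; the last joint's range is limited). The gripper opens to 85 mm and grips with 20 to 120 N. Pads are 22 mm wide; open, the fingers measure 114 mm over their backs; the gripper's body (76 mm by 85 mm) begins 54 mm behind the grasp point. The pads swing forward as they close: fully open they stand 13 mm farther back than shut.
Start: joints at [1.131, 0.286, 1.577, -0, 1.279, -0.15], TCP at [0.193, 0.647, 0.231] pointing down, gripper open.
Joint ranges: [-2.77, 2.77], [-0.9, 2.22], [0.21, 2.48], [-1.53, 4.67], [0.24, 2.81], [-2.84, 2.84]. Speed limits (rad/s): [2.79, 2.79, 3.14, 3.14, 3.14, 3.14].

## Interface

Orientations are given as a unit quaternion [x, y, z, w].
In Python, from rig import * gives the robot as it stands. The module is installed in compiled form; this text tells all that it offers.
- The arm moves only by the tool send_rows, never from a script. Its argument "motion" is a list of rows, each a list of 5 numbers: the opening, from 0 (shut) to 1 (fully open), then the shift along the world's x, y, z in mm, then the turn about the world's z in rad. In form: [[gripper, tx, ty, tz, roll], ...]. A call has 1 to 5 rows; each row is the pose to reach, as a shift and turn from the pose commanded when the call began; what a row does not reach only later rows make up. A row lasts 1/8 s, in which the tool goes at most 62.5 mm and 10.7 degrees, less where a joint would pass 70% of its speed; a pose out of reach is approached as far as the arm can. A call with a gripper value outside its range is refused whole. The fingers move at their own pace and stop on an object; the grip force is fixed at half the most. Time passes only in rows, so rows that repeat a pose let the fingers close. It gives the time, the measured TCP pose, the force and the opening at its end, in the units of the state.
- observe(): the state, without advancing time (a new reading comes with each control period).
- get_image(name): name is "side" or "top" or "wrist"; returns a dict with "img" (480x640x3 uint8, red, green, blue), "fx", "fy", "cx", "cy" (pixels), "D" ([k1, k2, p1, p2, k3] as OpenCV has them; the pictures are not rectified), "extrinsics" (4x4, takes a point from camera to world coordinates). Camera axes: x right, y up, looking along -z (the intrinsics and any distortion apply to the point x, -y, -z); pixel columns grow to the right and rows downward; lengths in m; the calibration is good to about 2 mm. A picture is of the moment at which its call begins. There is no depth.
- close_job(): hands the job in, once; it reports no verdict.
The state is a dict: "t": time; "joint_positions": joint angles; "joint_vel": joint speeds; "effort": joint torques, N m; "position": TCP position; "eef_rot": TCP orientation; "wrist_force": force on the tool from outside, world axes, zero at the start; "wrist_torque": the same for the moment, N m; "finger_gap": finger opening in m.
Only numpy, scipy, OpenCV 4.12 (cv2) and the standard library are available. Lean on these libraries where they do the work, as an engineer would, in place of code of your own. Each camera call takes 0.05 s, during which the arm holds its last target.

## Task

Unlock the upper clear organizer on the cart so that the glass gems can be put back into it later. With a fingertip, turn the orange locking disc by its lever until its slot lines up with the brass bolt, then push the bolt by its black tab out of the keeper and through the slot until it stops, and take the hand away. Only push, never pinch the lever or the bolt's tab; leave the lid shut, and do not move the gems and the red mallet.

Things in the scene. Friction and masses are not known exactly. Their poses are not given: they have to be found in the camera images.
- organizers: Two clear compartment boxes stacked, clipped fast to the cart. Together 229 mm (x) by 356 mm (y) by 102 mm high; origin under the centre, on the cart top. x points from the front (blue clips) to the back (dark hinge pins), y along the long side to the end with the steel keeper. The lid top is flat, 102 mm up. Keeper: staple at x -50, y 180 to 193 mm, 30 mm wide, 18 mm higher than the lid top
- lid (a joint): Hinge of the upper lid at its back edge: 0 shut, grows as the front edge rises (rad). Held by the bolt while that is in the keeper; later only by its 0.3 kg weight
- disc (a joint): Angle of the orange locking disc (rad): 0 when its slot lies along the bolt and its lever points along the organizers' +x (to the back); positive counter-clockwise seen from above; range -1.6 to 0.6. Starts at -1.45 to -0.7 (lever roughly to -y), so it is to be turned counter-clockwise. Stays where it is left; takes about 1.1 N at the lever's tab
- disc_axis (a point): Point on the disc's upright axis at the top of the disc, 14 mm above the lid top (x -50, y 0 mm of the organizers). Disc 64 mm across; two raised half-moons with an 18 mm wide slot between them, white lines along the slot's edges. More than about 0.2 rad out of line the bolt is blocked; nearer, its round nose centres the disc
- lever_tab (a point): Centre of the upright orange tab at the end of the disc's lever, 55 mm from the disc's axis and 25 mm above the lid top. Tab 18 mm along the radius, 8 mm thick across it (the direction of turning), from 9 to 42 mm above the lid top. The lever arm below it is 14 mm wide and reaches 64 mm from the axis, its top 9 mm above the lid
- lever_back: The half (4 mm) of the lever's tab on the clockwise side, the face to push; origin on the level of the lid top, 55 mm from the disc's axis
- lever_front: The other half (4 mm) of the lever's tab, on the counter-clockwise side; pressing on both halves at once is pinching
- bolt (a joint): Slide of the brass bolt (m): 0 fully home in the keeper, grows as it moves along -y of the organizers, out of the keeper and through the disc; 0.085 is the stop, where its tab meets the strap. Starts at 0 to 0.003; friction about 2 N, stays where it is left
- bolt_tab (a point): Centre of the black upright tab on the bolt, 27 mm above the lid top (x -50, y 150 mm of the organizers when the bolt is home). Tab 24 mm along x, 8 mm thick along y, from 15 to 42 mm above the lid top. The bolt under it: 14 mm wide, its top 12 mm above the lid, between rails 8 mm high, from y 38 (round end) to 190 mm when home
- bolt_back: The half (4 mm) of the bolt's tab on the keeper side (+y), the face to push; origin on the level of the lid top
- bolt_front: The other half (4 mm) of the bolt's tab, on the disc side (-y); pressing on both halves at once is pinching
- gem0: Amber glass gem, flat-bottomed dome 23 mm across and 10 mm high, loose on the cart beside the keeper end. Origin: centre of the underside
- gem1: Green glass gem, same size, loose beside it
- gem2: Blue glass gem, same size, loose beside it
- mallet: Red wooden mallet lying on the cart in front of the organizers: head 62 mm long along its y, 30 mm across; handle 11 mm thick, reaching 195 mm along its x. Origin: on the cart under the middle of the head

How it is judged:
By the outcome, as a careful person would: the job done as asked, in the order asked, and still so for the second after the job is handed in, with the robot touching nothing.
It also fails if it takes over 50 s, if anything falls off the work surface, if the arm or the gripper's body presses on something with over 40 N, if the wrist force passes 120 N, or if a joint passes its speed limit or range.

## Working session

There is one attempt and no reset: what is moved stays moved. The work goes in short steps, Python scripts to look and compute and a tool call to move; the robot and the scene stay as the last step left them, time stands still between calls to the robot, and variables do not carry over. Pictures are saved under pics/ and viewed, and the job is handed in when it is done.

Besides the shell and the picture viewer there is one more tool, called as name([rows], argument=value, ...), one row to a line, values as JSON. send_rows: Moves the arm, as the interface text tells. Its arguments: {"type":"object","properties":{"motion":{"type":"array","items":{"type":"array","items":{"type":"number"}}}},"required":["motion"]}

```bash
mkdir -p pics; ls; cat > h.py <<'E'
from rig import *
import numpy as np, cv2
def snap(n,f):
    d=get_image(n); cv2.imwrite('pics/'+f,cv2.cvtColor(d['img'],cv2.COLOR_RGB2BGR)); 
    np.savez('pics/'+f+'.npz',**d); return d
def ray(d,u,v):
    K=np.array([[d['fx'],0,d['cx']],[0,d['fy'],d['cy']],[0,0,1.]],float)
    p=cv2.undistortPoints(np.array([[[u,v]]],float),K,np.array(d['D'],float))[0,0]
    E=np.array(d['extrinsics']); w=E[:3,:3]@np.array([p[0],-p[1],-1.]); return E[:3,3],w/np.linalg.norm(w)
def onz(d,u,v,z):
    o,w=ray(d,u,v); return o+w*(z-o[2])/w[2]
def proj(d,P):
    E=np.array(d['extrinsics']); c=(np.asarray(P,float).reshape(-1,3)-E[:3,3])@E[:3,:3]
    K=np.array([[d['fx'],0,d['cx']],[0,d['fy'],d['cy']],[0,0,1.]],float)
    c=c*[1,-1,-1]; return cv2.projectPoints(c.reshape(-1,1,3),np.zeros(3),np.zeros(3),K,np.array(d['D'],float))[0][:,0]
def tri(*a):
    A=np.zeros((3,3));b=np.zeros(3)
    for d,u,v in a:
        o,w=ray(d,u,v);M=np.eye(3)-np.outer(w,w);A+=M;b+=M@o
    return np.linalg.solve(A,b)
def ld(f): return dict(np.load('pics/'+f+'.npz'))
E
python3 - <<'E'
from h import *
for n in ['side','top','wrist']: 
    d=snap(n,n+'0.png'); print(n,d['extrinsics'][:3].round(3).tolist(),d['fx'],d['cx'],d['cy'],d['D'])
s=observe(); print({k:np.round(v,3) for k,v in s.items()})
E
```

```text
pics
side [[-0.808, 0.383, -0.447, 0.223], [-0.589, -0.519, 0.619, 0.581], [0.005, 0.764, 0.645, 0.633]] 611.5873102861134 315.5318778084772 236.45088405721083 [-0.0542114  0.         0.         0.         0.       ]
top [[-0.014, 0.996, -0.09, 0.493], [-1.0, -0.015, -0.007, 0.052], [-0.008, 0.09, 0.996, 0.763]] 479.6750563595665 309.3984015899485 236.30252112619053 [-0.04784848  0.          0.          0.          0.        ]
wrist [[0.286, -0.92, -0.268, 0.125], [0.958, 0.275, 0.082, 0.667], [-0.001, -0.281, 0.96, 0.373]] 382.1534864912551 323.240589208063 244.07948645299692 [-0.02752159  0.          0.          0.          0.        ]
{'t': np.float64(0.15), 'joint_positions': array([ 1.131,  0.287,  1.578, -0.   ,  1.279, -0.15 ]), 'joint_vel': array([ 0.002, -0.003, -0.003,  0.001, -0.   , -0.   ]), 'effort': array([ 1.0000e-03, -4.0661e+01, -2.9314e+01, -0.0000e+00,  4.0000e-03,
        0.0000e+00]), 'position': array([0.193, 0.646, 0.23 ]), 'eef_rot': array([ 0.144,  0.99 , -0.001, -0.   ]), 'wrist_force': array([0.296, 0.476, 0.289]), 'wrist_torque': array([0.018, 0.022, 0.034]), 'finger_gap': np.float64(0.085)}
```

View pics/side0.png

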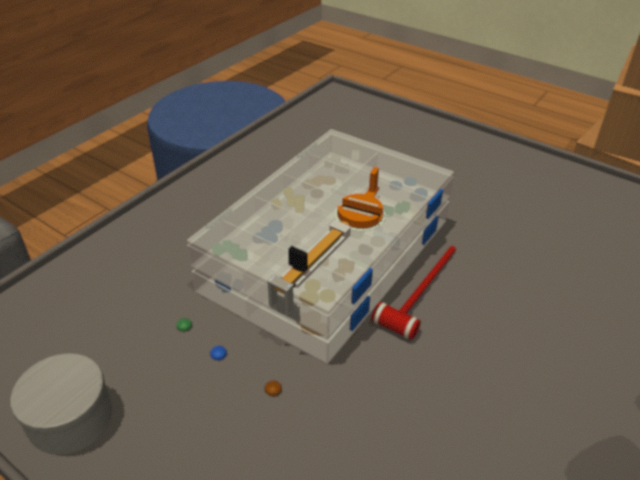

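View pics/top0.png

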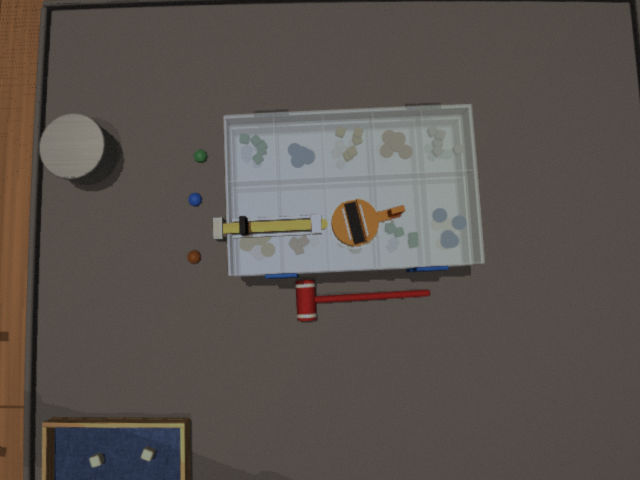

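View pics/wrist0.png

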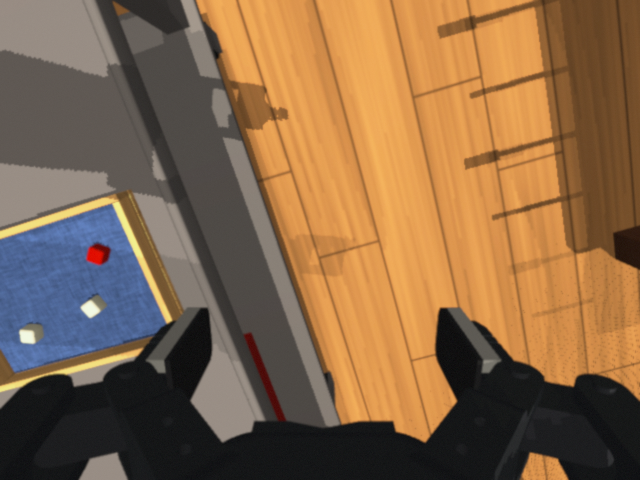

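The views agree: the keeper end is at world +y (left in the top image) and the back is at +x. In the top image the disc is near (355,222), the lever tab near (398,211), the black bolt tab near (243,225), and the mallet head near (306,300). Next I'll measure these properly.

```bash
python3 - <<'E'
from h import *
T=ld('top0.png');S=ld('side0.png')
for nm,d in (('top',T),('side',S)):
    hsv=cv2.cvtColor(d['img'],cv2.COLOR_RGB2HSV)
    x0,x1,y0,y1=(200,480,100,280) if nm=='top' else (190,455,130,350)
    def comps(m,lab):
        mm=np.zeros_like(m);mm[y0:y1,x0:x1]=m[y0:y1,x0:x1]
        n,l,st,c=cv2.connectedComponentsWithStats(mm)
        for i in range(1,n):
            if st[i,4]>40: print(nm,lab,st[i].tolist(),c[i].round(1))
    comps(cv2.inRange(hsv,(5,190,120),(17,255,255)),'orange')
    comps(cv2.inRange(hsv,(18,140,90),(32,255,255)),'brass')
    comps(cv2.inRange(hsv,(0,0,0),(180,255,45)),'black')
    comps(cv2.inRange(hsv,(100,180,80),(125,255,255)),'blue')
for c in [(224,115),(470,105),(483,263),(230,275)]: print(onz(T,*c,.102).round(4))
a=cv2.resize(T['img'][180:280,205:425],None,fx=3.6,fy=3.6,interpolation=cv2.INTER_CUBIC)
cv2.imwrite('pics/tc.png',a[...,::-1])
a=cv2.resize(S['img'][150:320,240:440],None,fx=3.5,fy=3.5,interpolation=cv2.INTER_CUBIC)
cv2.imwrite('pics/sc.png',a[...,::-1])
E
```

```text
top black [345, 203, 19, 40, 397] [354.2 222.4]
top black [240, 217, 11, 18, 144] [243.7 226. ]
top black [296, 275, 20, 5, 54] [305.1 277.7]
side orange [339, 168, 43, 57, 678] [362.1 205.7]
side brass [307, 229, 35, 37, 383] [322.6 246. ]
side brass [286, 270, 16, 13, 119] [293.4 275.8]
side black [290, 248, 17, 23, 298] [297.7 259.2]
side blue [429, 191, 13, 15, 47] [435.1 198.2]
side blue [354, 270, 17, 22, 82] [361.9 280.4]
side blue [352, 299, 16, 20, 47] [359.4 308.6]
[0.7278 0.1762 0.102 ]
[ 0.7372 -0.175   0.102 ]
[ 0.5118 -0.1822  0.102 ]
[0.5006 0.1672 0.102 ]
```

View pics/tc.png

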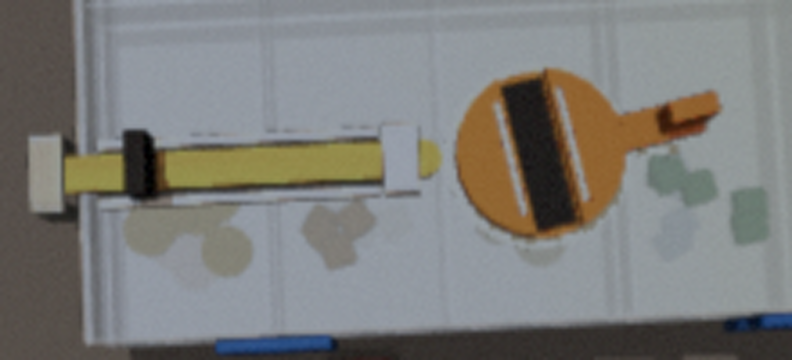

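View pics/sc.png

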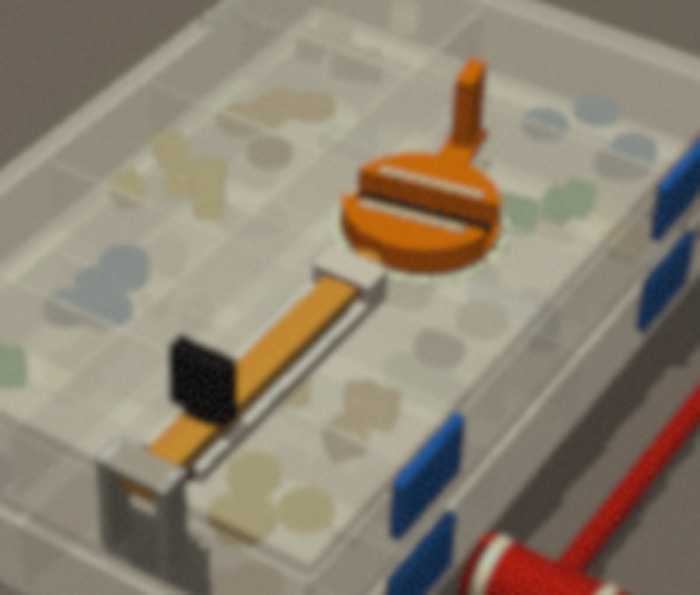

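```bash
python3 - <<'E'
from h import *
T=ld('top0.png');S=ld('side0.png')
tc=lambda u,v:(205+u/3.6-.36,180+v/3.6-.36); sc=lambda u,v:(240+u/3.5-.36,150+v/3.5-.36)
# disc top edges on z=.116
dt=onz(T,*tc(540,154),.116);print('disc top',dt)
# slot corners
for p in [(495,100),(523,215),(556,87),(590,200)]: print('line',onz(T,*tc(*p),.118).round(4))
print('lever tab top z.144',onz(T,*tc(694,108),.144).round(4))
print('lever tri',tri((T,*tc(694,108)),(S,*sc(474,65))).round(4))
print('lever side z.144',onz(S,*sc(474,65),.144).round(4))
print('bolt tab top',onz(T,*tc(133,163),.144).round(4))
for p in [(173,340),(236,375)]: print('side bolt tab top corner',onz(S,*sc(*p),.144).round(4))
print('keeper top',onz(T,*tc(46,174),.120).round(4), 'bolt nose',onz(T,*tc(441,158),.110).round(4))
for p in [(48,138),(48,210)]: print('keeper ends',onz(T,*tc(*p),.12).round(4))
yaw=.029;c=np.array([.6194,-.0035]);R=np.array([[np.cos(yaw),-np.sin(yaw)],[np.sin(yaw),np.cos(yaw)]])
for n,p in dict(disc=(-.05,0),bt=(-.05,.15),keep=(-.05,.1865),nose=(-.05,.038)).items(): print(n,(c+R@p).round(4))
E
```

```text
disc top [ 0.56916634 -0.00473462  0.116     ]
line [0.5897 0.0119 0.118 ]
line [0.546  0.0023 0.118 ]
line [ 0.5943 -0.0112  0.118 ]
line [ 0.5513 -0.0229  0.118 ]
lever tab top z.144 [ 0.5818 -0.0584  0.144 ]
lever tri [ 0.5809 -0.0582  0.1464]
lever side z.144 [ 0.5821 -0.0617  0.144 ]
bolt tab top [0.5649 0.1448 0.144 ]
side bolt tab top corner [0.576  0.1461 0.144 ]
side bolt tab top corner [0.5475 0.1477 0.144 ]
keeper top [0.564  0.1812 0.12  ] bolt nose [0.5689 0.0324 0.11  ]
keeper ends [0.5776 0.1804 0.12  ]
keeper ends [0.5504 0.1804 0.12  ]
disc [ 0.5694 -0.0049]
bt [0.5651 0.145 ]
keep [0.564  0.1815]
nose [0.5683 0.033 ]
```

Everything is consistent: the organizer's yaw is about +0.029, the disc axis is at (0.569, -0.005), the lever angle is about -1.37, and the bolt tab is at (0.565, 0.145). I'll push with the shut fingers, using the back of one finger.

send_rows([
  [0,40,-45,0,-0.18],
  [0,80,-90,0,-0.36],
  [0,120,-135,0,-0.54],
  [0,160,-180,0,-0.72],
  [0,200,-225,0,-0.9],
])

```text
t: 0.78
position: [0.3937, 0.4202, 0.2311]
eef_rot: [0.563, 0.827, -0.0, -0.0]
wrist_force: [1.3, 0.2, -0.9]
finger_gap: 0.0001
```

send_rows([
  [0,20,-58,0,-0.16],
  [0,40,-116,0,-0.16],
  [0,60,-174,0,-0.16],
  [0,80,-232,0,-0.16],
  [0,100,-290,0,-0.16],
])

```text
t: 1.4
position: [0.493, 0.1299, 0.2312]
eef_rot: [0.625, 0.781, 0.0, 0.0]
wrist_force: [0.9, -0.5, 0.6]
finger_gap: -0.0003
```

send_rows([
  [0,15,-50,0,0],
  [0,30,-100,0,0],
  [0,40,-150,0,0],
  [0,52,-197,-30,0],
  [0,52,-197,-70,0],
])

```text
t: 2.02
position: [0.5464, -0.0687, 0.1618]
eef_rot: [0.627, 0.779, 0.0, 0.002]
wrist_force: [-0.5, 0.1, 0.7]
finger_gap: -0.0002
```

```bash
python3 - <<'E'
from h import *
snap('side','s1.png');snap('top','t1.png');print(observe()['position'])
E
```

```text
[ 0.54125318 -0.06501378  0.15584871]
```

View pics/s1.png

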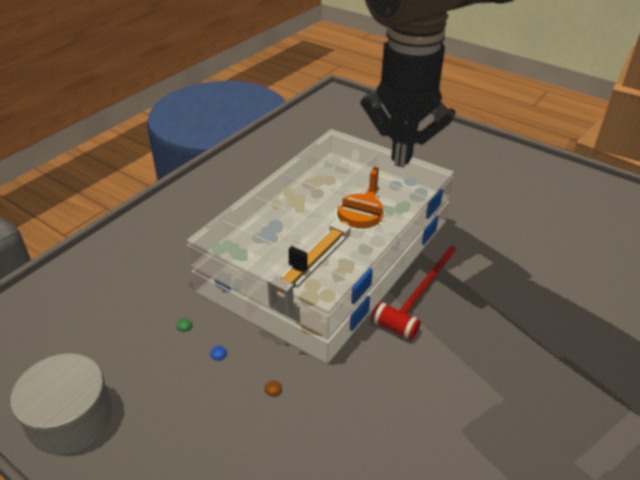

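View pics/t1.png

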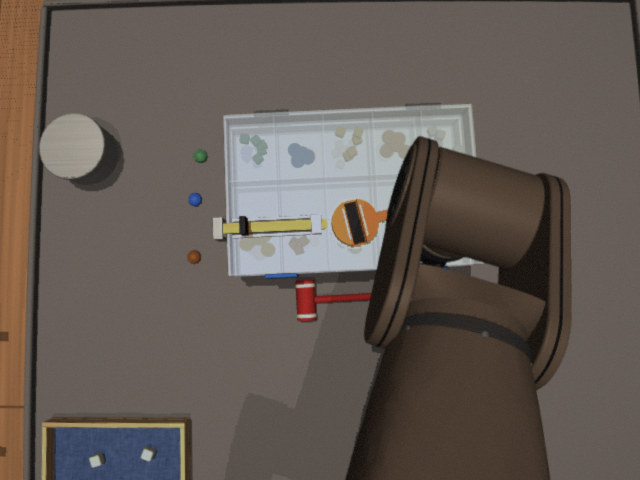

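send_rows([
  [0,0,0,-20,0],
  [0,0,0,-39,0],
  [0,0,0,-39,0],
])

```text
t: 2.5
position: [0.5438, -0.0644, 0.1211]
eef_rot: [0.625, 0.781, -0.001, -0.001]
wrist_force: [-0.1, 0.2, 0.8]
finger_gap: -0.0002
```

```bash
python3 - <<'E'
from h import *
d=snap('side','s2.png')
s=observe();print(s['position'],s['wrist_force'])
cv2.imwrite('pics/s2c.png',cv2.resize(d['img'][80:260,300:480],None,fx=3.3,fy=3.3)[...,::-1])
D=np.array([569.2,-4.8]);q=s['eef_rot'];print('toolY ang',2*np.arctan2(q[1],q[0])-np.pi/2)
for th in [-1.35,-1.2,-1.05,-.9,-.75,-.6,-.45,-.3,-.15,-.05,.03]:
    u=np.array([np.cos(th),np.sin(th)]);n=np.array([-u[1],u[0]])
    print(th,(D+55*u-14*n).round(1))
E
```

```text
[ 0.54458146 -0.0646551   0.12218951] [ 0.24813983 -0.10243278 -0.1191079 ]
toolY ang 0.22173068499900483
-1.35 [567.6 -61.5]
-1.2 [576.1 -61.1]
-1.05 [584.4 -59.5]
-0.9 [592.4 -56.6]
-0.75 [599.9 -52.5]
-0.6 [606.7 -47.4]
-0.45 [612.6 -41.3]
-0.3 [617.6 -34.4]
-0.15 [621.5 -26.9]
-0.05 [623.4 -21.5]
0.03 [624.6 -17.1]
```

View pics/s2c.png

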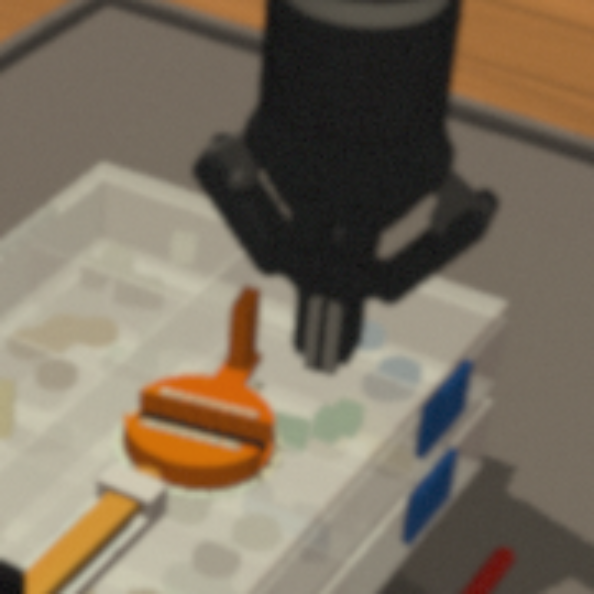

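send_rows([
  [0,12,1.5,0,0],
  [0,23,3,0,0],
  [0,31.5,3.5,0,0.15],
  [0,40,5,0,0.3],
  [0,48,8,0,0.45],
])

```text
t: 3.18
position: [0.594, -0.0573, 0.123]
eef_rot: [0.433, 0.902, -0.0, 0.0]
wrist_force: [-1.5, 0.4, 0.8]
finger_gap: -0.0001
```

```bash
python3 - <<'E'
from h import *
d=snap('side','s3.png')
s=observe();print(s['position'],s['wrist_force'])
cv2.imwrite('pics/s3c.png',cv2.resize(d['img'][80:260,300:480],None,fx=3.3,fy=3.3)[...,::-1])
E
```

```text
[ 0.59467965 -0.05700144  0.12306513] [-0.74304204 -0.68361474  0.12718574]
```

View pics/s3c.png

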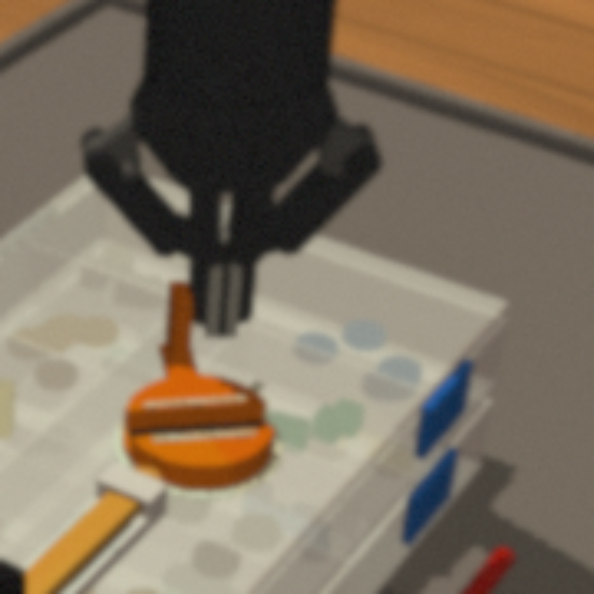

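The lever is turning with the finger, and the force is under 2 N. I'll continue along the arc.

send_rows([
  [0,7.5,4,0,0.15],
  [0,14,9,0,0.3],
  [0,20,15,0,0.45],
  [0,25,22,0,0.6],
  [0,25,22,0,0.6],
])

```text
t: 3.85
position: [0.6187, -0.0349, 0.1227]
eef_rot: [0.151, 0.989, 0.0, 0.001]
wrist_force: [-0.5, -0.6, 0.1]
finger_gap: 0.0
```

```bash
python3 - <<'E'
from h import *
d=snap('side','s4.png')
s=observe();print(s['position'],s['wrist_force'])
cv2.imwrite('pics/s4c.png',cv2.resize(d['img'][80:260,260:440],None,fx=3.3,fy=3.3)[...,::-1])
d=snap('top','t4.png')
cv2.imwrite('pics/t4c.png',cv2.resize(d['img'][150:270,300:420],None,fx=4,fy=4)[...,::-1])
E
```

```text
[ 0.61834624 -0.03498956  0.12256905] [-0.33691423 -0.81433187  0.11951246]
```

View pics/s4c.png

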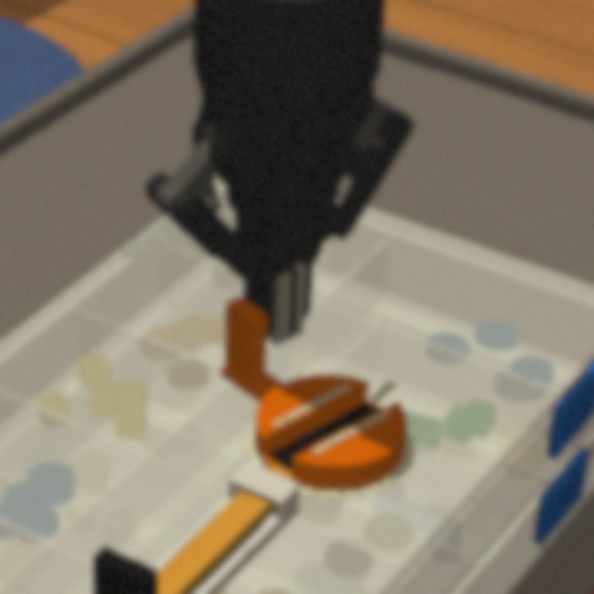

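View pics/t4c.png

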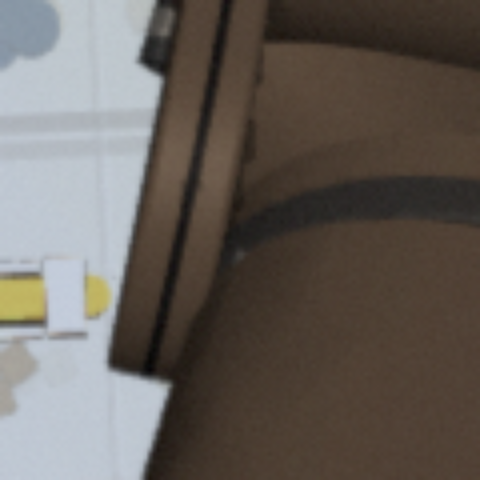

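```bash
cat >> h.py <<'E'
def slot(d,box,a,b,sc,z=.117):
    f=lambda p:onz(d,box[0]+p[0]/sc,box[1]+p[1]/sc,z)[:2]
    v=f(b)-f(a); 
    if v[1]<0: v=-v
    return np.arctan2(v[1],v[0])-np.pi/2-.029, np.hypot(*v)
E
python3 - <<'E'
from h import *
d=ld('s4.png')
print(slot(d,(260,80),(275,427),(352,386),3.3),slot(d,(260,80),(317,452),(385,414),3.3))
# lever tab top corners
for p in [(232,304),(262,310)]: print(onz(d,260+p[0]/3.3,80+p[1]/3.3,.144))
cv2.imwrite('pics/s4d.png',cv2.resize(d['img'][165:235,320:400],None,fx=7,fy=7,interpolation=cv2.INTER_CUBIC)[...,::-1])
E
```

```text
(np.float64(-0.26482813078762757), np.float64(0.04483156318289522)) (np.float64(-0.25631509935193997), np.float64(0.03979417498116494))
[ 0.62787142 -0.0153291   0.144     ]
[ 0.61494287 -0.01924628  0.144     ]
```

View pics/s4d.png

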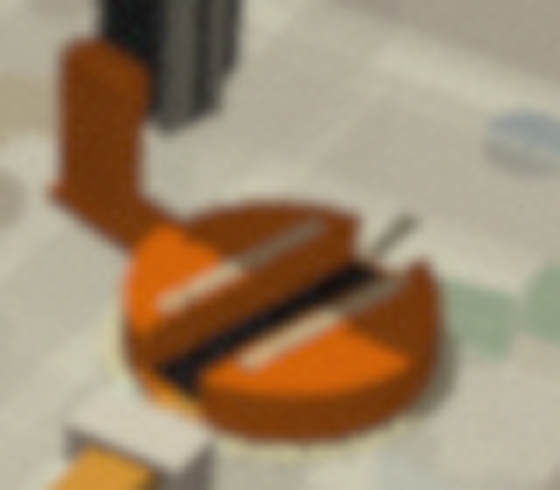

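The slot is about -0.26 rad out (both white lines agree), so 0.26 rad remains.

send_rows([
  [0,3,5,0,0.1],
  [0,5,10,0,0.2],
  [0,6,13.5,0,0.26],
  [0,6,13.5,0,0.26],
])

```text
t: 4.45
position: [0.624, -0.0219, 0.1225]
eef_rot: [0.021, 1.0, -0.0, 0.0]
wrist_force: [1.1, -0.5, -0.5]
finger_gap: 0.0002
```

```bash
python3 - <<'E'
from h import *
d=snap('side','s5.png')
s=observe();print(s['position'],s['wrist_force'])
cv2.imwrite('pics/s5d.png',cv2.resize(d['img'][165:235,320:400],None,fx=7,fy=7,interpolation=cv2.INTER_CUBIC)[...,::-1])
E
```

```text
[ 0.62393238 -0.0218657   0.12248102] [-0.36422544 -0.73920977  0.2323929 ]
```

View pics/s5d.png

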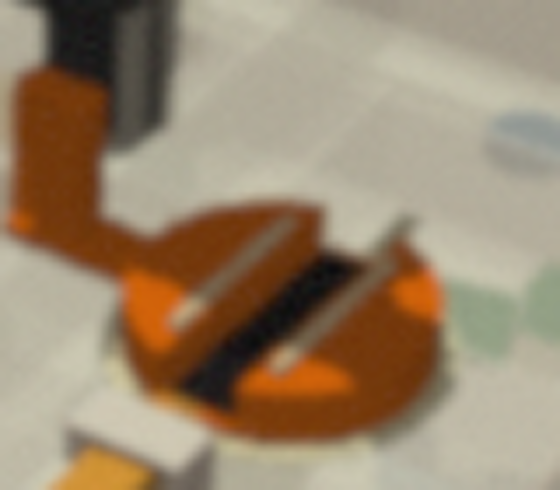

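```bash
python3 - <<'E'
from h import *
d=ld('s5.png')
print(slot(d,(320,165),(180,322),(290,223),7),slot(d,(320,165),(280,365),(405,225),7),slot(d,(320,165),(280,365),(390,258),7))
E
```

```text
(np.float64(-0.0211733783557809), np.float64(0.04043856717137362)) (np.float64(0.05374696403460835), np.float64(0.053694015519896214)) (np.float64(-0.004805887169784782), np.float64(0.04222985457870723))
```

The slot is aligned to within about 0.02 rad. I'll back off, lift, and move over to the keeper side of the bolt tab.

send_rows([
  [0,0,-15,0,0],
  [0,0,-18,35,0],
  [0,-10,-18,70,0.07],
  [0,-30,38,70,0.07],
  [0,-45,95,70,0.07],
])

```text
t: 5.12
position: [0.5787, 0.0729, 0.1932]
eef_rot: [-0.013, 1.0, 0.0, 0.001]
wrist_force: [0.3, 0.5, -1.1]
finger_gap: 0.0001
```

send_rows([
  [0,-8,52,0,0],
  [0,-15,104,0,0],
  [0,-15,104,0,0],
])

```text
t: 5.5
position: [0.5631, 0.1796, 0.1924]
eef_rot: [-0.017, 1.0, 0.0, -0.0]
wrist_force: [-0.5, -0.7, 0.2]
finger_gap: 0.0001
```

```bash
python3 - <<'E'
from h import *
d=snap('side','s6.png')
s=observe();print(s['position'],s['eef_rot'],s['wrist_force'])
E
```

```text
[0.56357872 0.17788282 0.19232988] [-1.59311331e-02  9.99873061e-01 -2.36736683e-04 -6.77792496e-05] [ 0.58710446 -1.0138202  -0.83619943]
```

View pics/s6.png

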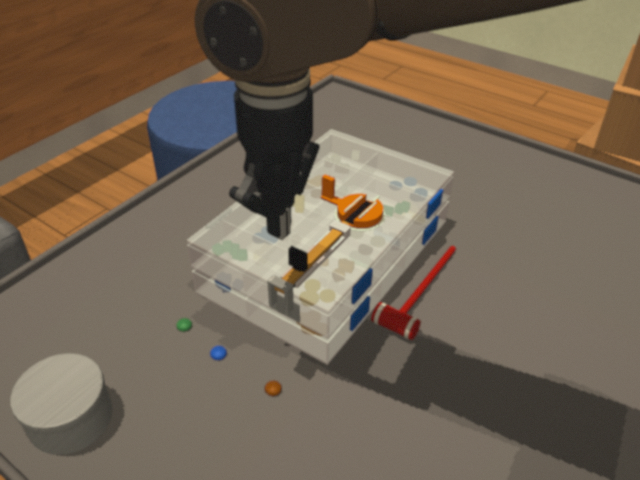

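send_rows([
  [0,0.5,0,-30,0],
  [0,0.5,0,-58,0],
  [0,0.5,0,-65,0],
  [0,0.5,0,-65,0],
])

```text
t: 6.05
position: [0.5647, 0.1762, 0.1273]
eef_rot: [-0.014, 1.0, -0.0, -0.0]
wrist_force: [0.7, -0.0, 0.7]
finger_gap: -0.0002
```

```bash
python3 - <<'E'
from h import *
d=snap('side','s7.png')
s=observe();print(s['position'],s['wrist_force'])
cv2.imwrite('pics/s7c.png',cv2.resize(d['img'][130:330,220:420],None,fx=3,fy=3)[...,::-1])
E
```

```text
[0.56520902 0.1765163  0.1282463 ] [-0.30469968  0.05605456  0.08031182]
```

View pics/s7c.png

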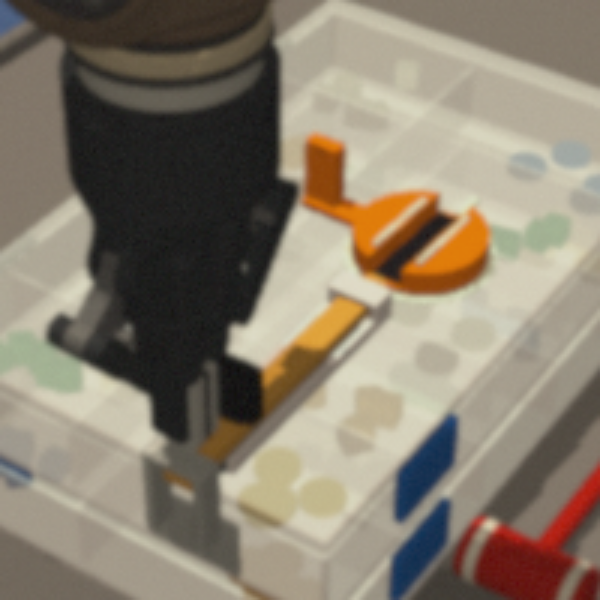

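send_rows([
  [0,0,-10,0,0],
  [0,0.5,-20,0,0],
  [0,1,-32,0,0],
  [0,1.3,-44,0,0],
  [0,1.6,-56,0,0],
])

```text
t: 6.72
position: [0.5663, 0.1206, 0.1277]
eef_rot: [-0.015, 1.0, 0.0, 0.001]
wrist_force: [1.5, 2.2, 1.9]
finger_gap: -0.0001
```

```bash
python3 - <<'E'
from h import *
d=snap('side','s8.png')
s=observe();print(s['position'],s['wrist_force'])
cv2.imwrite('pics/s8c.png',cv2.resize(d['img'][130:330,220:420],None,fx=3,fy=3)[...,::-1])
E
```

```text
[0.56621299 0.1192389  0.1274542 ] [ 0.8760625  -0.92401938  0.49847293]
```

View pics/s8c.png

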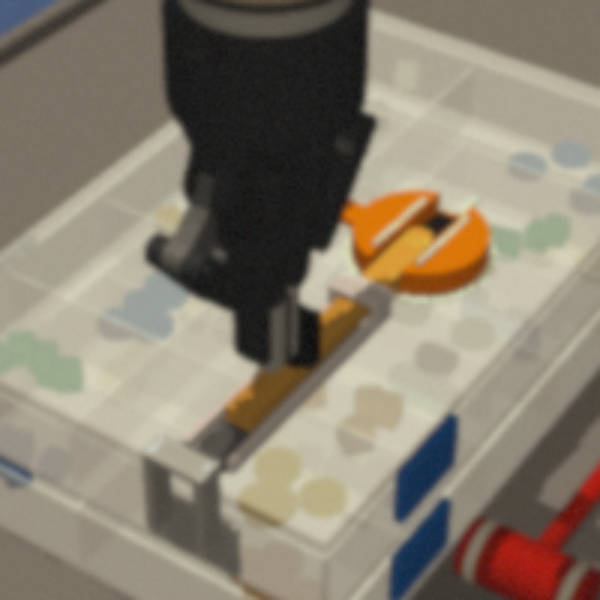

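The bolt is out of the keeper and entering the slot freely. I'll continue, more slowly near the stop.

send_rows([
  [0,0.4,-12,0,0],
  [0,0.7,-24,0,0],
  [0,1,-32,0,0],
  [0,1.1,-36,0,0],
  [0,1.2,-38,0,0],
])

```text
t: 7.4
position: [0.5672, 0.0831, 0.1273]
eef_rot: [-0.015, 1.0, 0.0, 0.0]
wrist_force: [0.2, 2.5, 1.8]
finger_gap: 0.0002
```

send_rows([
  [0,0,-2,0,0],
  [0,0.1,-4,0,0],
  [0,0.1,-4,0,0],
])

```text
t: 7.78
position: [0.5671, 0.0792, 0.1272]
eef_rot: [-0.015, 1.0, -0.0, -0.0]
wrist_force: [0.4, 1.4, 1.1]
finger_gap: -0.0003
```

send_rows([
  [0,0,-1.5,0,0],
  [0,0,-3,0,0],
  [0,0,-3,0,0],
])

```text
t: 8.15
position: [0.5671, 0.0783, 0.1273]
eef_rot: [-0.015, 1.0, 0.002, 0.0]
wrist_force: [1.4, 7.7, 0.2]
finger_gap: 0.0002
```

```bash
python3 - <<'E'
from h import *
d=snap('side','s9.png')
s=observe();print(s['position'],s['wrist_force'])
cv2.imwrite('pics/s9c.png',cv2.resize(d['img'][130:330,220:420],None,fx=3,fy=3)[...,::-1])
E
```

```text
[0.56710282 0.07831355 0.12724365] [1.82797329 7.83158394 0.32973134]
```

View pics/s9c.png

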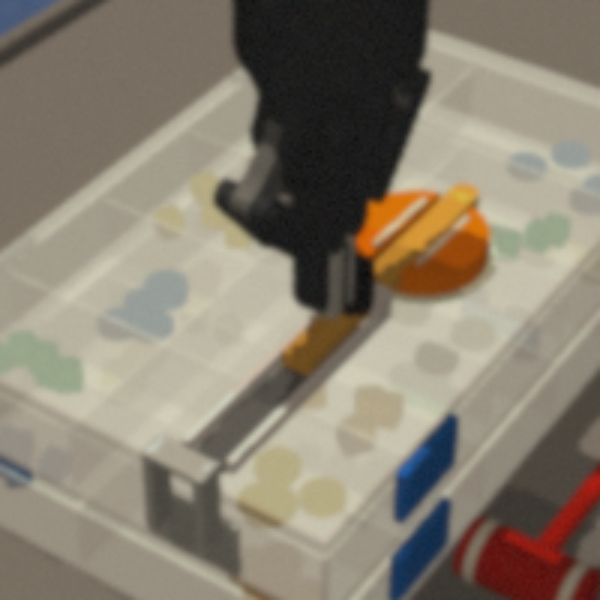

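It stalled at y = 0.0783 with 7.8 N, so the tab is on the stop. I'll back off toward +y, lift, and clear the view.

send_rows([
  [0,0,12,0,0],
  [0,0,22,10,0],
  [0,0,24,50,0],
  [0,-20,50,100,0],
  [0,-40,100,120,0],
])

```text
t: 8.82
position: [0.5286, 0.1763, 0.252]
eef_rot: [-0.014, 1.0, -0.0, 0.003]
wrist_force: [1.0, 0.8, 0.1]
finger_gap: -0.0001
```

send_rows([
  [0,-20,55,0,0],
  [0,-40,110,0,0],
  [0,-60,165,0,0],
  [0,-90,215,0,0],
  [0,-90,215,0,0],
])

```text
t: 9.45
position: [0.4348, 0.3943, 0.2478]
eef_rot: [-0.018, 1.0, -0.0, 0.0]
wrist_force: [0.5, -0.5, 0.1]
finger_gap: 0.0002
```

```bash
python3 - <<'E'
from h import *
d=snap('side','s10.png')
t=snap('top','t10.png')
s=observe();print(s['t'],s['position'],s['wrist_force'])
a=cv2.resize(t['img'][180:280,205:425],None,fx=3.6,fy=3.6,interpolation=cv2.INTER_CUBIC)
cv2.imwrite('pics/t10c.png',a[...,::-1])
for n,a in (('top',t),('side',d)):
    b=ld(n+'0.png'); 
    hs=[cv2.cvtColor(k['img'],cv2.COLOR_RGB2HSV) for k in (b,a)]
    for h in hs:
        m=cv2.inRange(h,(0,200,60),(4,255,255))|cv2.inRange(h,(175,200,60),(180,255,255)); ys,xs=np.nonzero(m); print(n,'red',len(xs),xs.mean().round(1),ys.mean().round(1))
E
```

```text
9.55 [0.43687392 0.39164418 0.2476262 ] [ 0.9203715  -0.28654683  0.17442566]
top red 540 340.8 297.6
top red 495 339.6 297.2
side red 976 409.1 303.5
side red 971 409.0 303.2
```

View pics/s10.png

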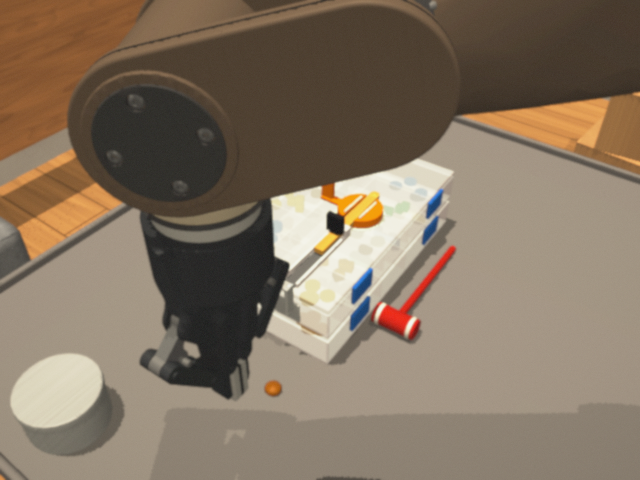

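View pics/t10c.png

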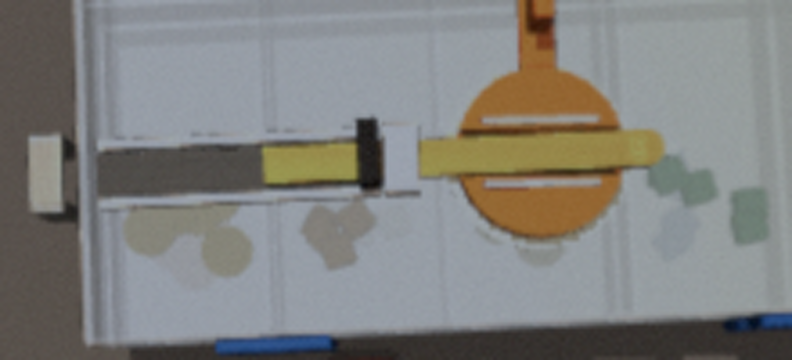

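View pics/t10.png

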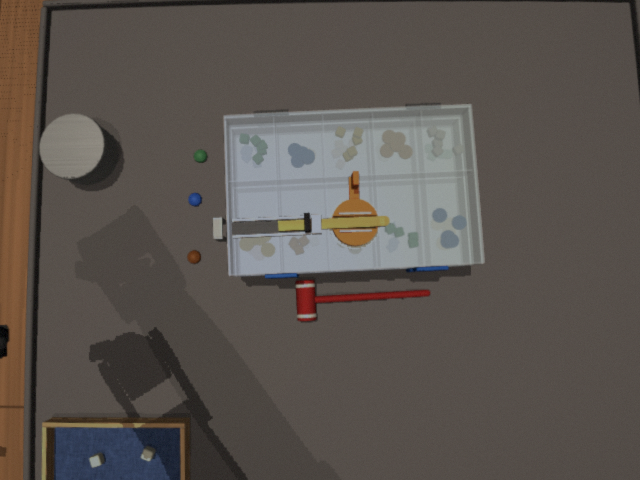

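The top view shows the tab against the strap at (307,222), about 84 mm of travel. The bolt runs through the aligned slot and the keeper is empty. The lid is shut, and the gems and mallet are where they were.

```bash
python3 - <<'E'
from h import *
T=ld('t10.png'); p=onz(T,205+368/3.6-.36,180+155/3.6-.36,.144); print(p, 'travel',np.hypot(*(p[:2]-[.5649,.1448])))
print(close_job())
E
```

```text
[0.56643782 0.05978912 0.144     ] travel 0.08502478868308021
the job is handed in; nothing more can be done
None
```

The organizer is unlocked and the job is handed in, at about 9.6 s on the robot's clock.

With the gripper shut, I pushed the lever's clockwise face around the arc until the slot lined up with the bolt. I then pushed the bolt's tab from the keeper side through the slot, and backed the hand away over the cart.

**Disc:** before I pushed the bolt, the slot measured within about 0.02 rad of line. One reading of a poorly visible line edge gave 0.05 rad, still well inside the 0.2 rad limit.

**Bolt:** the hand stalled at the stop with about 8 N, and the top image gives 85.0 mm of travel. The keeper is empty and the tab sits against the strap.

**Rest of the scene:** the lid looks shut, and the gems and mallet look unmoved in the top view. The mallet's centroid shifted by about 1 pixel there and 0.3 pixel in the side view, which I put down to changed shadows. In the last side picture the arm hid the blue and green gems, so those were checked from the top only. None of the wrist-force readings I took went above about 8 N.

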